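# Bring the tube on the rotator upright

### The job

The tube rotator on the desk is switched off and its wheel stopped with the purple-capped tube out of place. Push its arms round with a fingertip, one after the other and gently, without spinning it or gripping it, until the tube stands straight up at the top of the wheel with its cap upward, so that the blood can settle; leave the wheel at rest there. Do not touch the tube itself, and leave everything else on the desk where it is.

Things in the scene. Friction and masses are not known exactly. Their poses are not given: they have to be found in the camera images.
- rotator: End-over-end tube rotator, fixed to the desk: a blue-grey housing (110 deep, 130 wide, top at 198 above the desk) on a grey base plate 150x170; the wheel stands upright in front of it. Origin: centre of the base plate's underside, on the desk. x: along the spindle, from the wheel to the housing, roughly away from the robot; y: to the left as seen from the robot; z: up.
- hub (a point): Centre of the wheel: on the spindle, in the middle plane of its arms, 105 in front of the rotator's origin (-x) and 165 above the desk. It does not turn; axes as the rotator's. The wheel is a grey disc of radius 32 with six straight white arms 60 degrees apart, in the upright plane through this point across x, and no rim. The housing's front face is 58 behind this plane.
- next_arm_end (a point): End of the empty arm next to the tube's, 60 degrees clockwise of it as seen from the robot, 130 from the hub's centre; it turns with the wheel. All six arms are alike (five are empty): bars 14 wide in the wheel's plane and 10 thick along x, ending 130 from the centre; metal clips on them stand out to 20 from the middle plane on the robot's side, 70 and 106 from the centre.
- wheel (a joint): Turn of the wheel, rad. 0 or a whole turn (2 pi) = the arm with the tube points straight up; it grows clockwise as seen from the robot (from the top toward the robot's right). The other arms stand at this angle plus 60, 120, 180, 240 and 300 degrees. It turns both ways without stops against a steady friction (1 to 2 N at an arm's end) and stays where it is left.
- tube_mid (a point): Middle of the blood tube (12 across, 76 long, purple cap), which is clipped along the front of one arm and turns with the wheel: its axis is 13.5 in front of the arm's middle plane; the tube reaches from 54 to 130 from the hub's centre, cap outward. z: along tube and arm, away from the hub; x: along the spindle as the rotator's.
- sample_tube: The same tube; origin at its closed bottom end, 54 from the hub's centre, z toward its cap. It is held in the clips and not to be touched.
- tape: Bystander: cream roll of tape, 77 across, 16 high, lying flat; origin at the centre of its underside, on the desk.
- mailer: Bystander: blue slide mailer, 31x83x22 high; origin at the centre of its underside, on the desk.
- dropper: Bystander: white dropper bottle, 41 across, 118 high; origin at the centre of its underside, on the desk.
- cotton: Bystander: dish of cotton, 104 across, 22 high; origin at the centre of its underside, on the desk.
- lancets: Bystander: dark blue carton, 63x106x68 high; origin at the centre of its underside, on the desk.
- well_plate: Bystander: white well plate, 110x150x22 high; origin at the centre of its underside, on the desk.
- tube_rack: Bystander: empty clear tube rack, 85x150x44 high; origin at the centre of its underside, on the desk.
- brown_bottle: Bystander: brown bottle, 41 across, 82 high; origin at the centre of its underside, on the desk.

How it is judged:
By the outcome, as a careful person would: the job done as asked, in the order asked, and still so for the second after the job is handed in, with the robot touching nothing.
It also fails if it takes over 61 s, if anything falls off the work surface, if the arm or the gripper's body presses on something with over 40 N, if the wrist force passes 120 N, or if a joint passes its speed limit or range.

### The arm

A 6-joint arm with a two-finger parallel gripper is mounted at the origin on a cart in front of the work surface, level with it; the furniture and walls round the work are solid. World frame = base frame: x ahead of the robot, y to its left, z up, the work surface at z = 0. Lengths are in mm, angles in rad, forces in N, time in s.
With the tool pointing down it reaches from about 350 to 975 mm from the base axis. Payload 7.1 kg.
Tool frame: the origin (TCP) lies midway between the tips of the shut fingers; the grasp point (between the pads) lies 19 mm behind it (ctrl.grasp_offset is the distance from the TCP to the grasp point, in mm); z points along the fingers, y is the line along which they close (so a half turn about z gives the same grasp; the last joint's range is limited). The gripper opens to 88 mm and grips with 3 to 60 N. Pads are 20 mm wide; open, the fingers measure 115 mm over their backs; the gripper's body (75 mm by 178 mm) begins 61 mm behind the grasp point.
Start: joints at [-1.266, 0.423, 1.63, -0, 1.089, -0.019], TCP at [198.874, -592.498, 222.675] pointing down, gripper open.
Joint ranges: [-3, 3], [-0.9, 2.11], [0.09, 2.58], [-1.31, 4.45], [0.11, 2.69], [-2.54, 2.54]. Speed limits (rad/s): [2.39, 2.39, 3.01, 3.14, 3.14, 3.14].

### API

Orientations are given as a rotation vector (axis times angle).
In Python, from workcell import sensors, viewer, ctrl gives the robot as it stands. The module is installed in compiled form; this text tells all that it offers.
- The arm moves only by the shell command python3 -m handwheel 'ROWS'. ROWS is JSON, a list of rows, each a list of 7 numbers: the shift along the tool's x, y, z in mm, then the turn, a rotation vector about the tool's x, y, z in rad, then the closure, from 0 (fully open) to 1 (shut). In form: [[x, y, z, rx, ry, rz, jaw], ...]. A call has 1 to 10 rows; each row shifts and turns the commanded pose from where the row before left it, along the tool's axes as they then stand; what a row does not reach is not made up. A row lasts 1/8 s, in which the tool goes at most 62.5 mm and 10.7 degrees, less where a joint would pass 70% of its speed; a pose out of reach is approached as far as the arm can. A call is refused whole if a number of a shift passes 62.5 or a number of a turn 0.188, either way. A call with a gripper value outside its range is refused whole. The fingers move at their own pace and stop on an object; the grip force is fixed at half the most. Time passes only in rows, so rows that do not move let the fingers close. It gives the time, the measured TCP pose, the force, the opening and the grip force at its end, in the units of the state.
- sensors.get_obs(): the state, without advancing time (a new reading comes with each control period).
- viewer.get_image(name): name is "scene" or "side" or "wrist"; returns a dict with "frame" (400x640x3 uint8, blue, green, red), "fov_y" (degrees; the focal length in pixels is half the picture's height over the tangent of half this angle, whatever the lens; pixels are square), "cx", "cy" (the principal point, pixels), "R" (3x3) and "t" (3): a world point X has camera coordinates R X + t. Camera axes: x right, y down, z forward; pixel columns grow to the right and rows downward; lengths in mm; the calibration is good to about 2 mm. A picture is of the moment at which its call begins. There is no depth.
- ctrl.close_job(): hands the job in; it is judged then, once.
The state is a dict: "t": time; "qpos": joint angles; "qvel": joint speeds; "joint_torque": joint torques, N m; "ee_pos": TCP position; "orientation": TCP orientation; "ft_force": force on the tool from outside, world axes, zero at the start; "moment": the same for the moment, N m; "width": finger opening in mm; "grasp_force": force on a finger pad.
Only numpy, scipy, OpenCV 4.12 (cv2) and the standard library are available. Lean on these libraries where they do the work, as an engineer would, in place of code of your own. Each camera call takes 0.05 s, during which the arm holds its last target. There are 200 camera calls.

## Working session

There is one attempt and no reset: what is moved stays moved. The work goes in short steps, Python scripts to look and compute and a shell command to move; the robot and the scene stay as the last step left them, time stands still between calls to the robot, and variables do not carry over. Pictures are saved under pics/ and viewed, at most 12 in all, crops included, and the job is handed in when it is done.

```bash
mkdir -p pics
cat > h.py <<'E'
import numpy as np, cv2
from workcell import sensors, viewer, ctrl
def K(d):
    f=d["frame"].shape[0]/2/np.tan(np.radians(d["fov_y"])/2); return f
def proj(d,X):
    c=np.array(d["R"])@np.array(X,float)+np.array(d["t"]); f=K(d); return np.array([d["cx"]+f*c[0]/c[2],d["cy"]+f*c[1]/c[2]])
def ray(d,u,v):
    R=np.array(d["R"]);f=K(d); o=-R.T@np.array(d["t"]); r=R.T@np.array([(u-d["cx"])/f,(v-d["cy"])/f,1]); return o,r/np.linalg.norm(r)
def onplane(d,u,v,p,n):
    o,r=ray(d,u,v); n=np.array(n,float); return o+r*(n@(np.array(p)-o))/(n@r)
def tri(obs):
    A=np.zeros((3,3));b=np.zeros(3)
    for d,u,v in obs:
        o,r=ray(d,u,v);P=np.eye(3)-np.outer(r,r);A+=P;b+=P@o
    return np.linalg.solve(A,b)
E
python3 - <<'E'
from h import *
s=sensors.get_obs();print(s["t"],s["ee_pos"],s["orientation"],s["width"])
for n in("scene","side"):
    d=viewer.get_image(n);cv2.imwrite(f"pics/{n}0.png",d["frame"]);np.save(n+"0.npy",d,allow_pickle=True)
    print(n,d["fov_y"],d["cx"],d["cy"],ray(d,320,200))
E
```

```text
0.0 [ 198.71877153 -591.97915943  221.90906589] [-3.09900360e+00 -5.06176490e-01  3.44057387e-04] 87.73861269788043
scene 52.81003329053105 312.34931064464485 201.0204424815918 (array([165.02805372, 600.75030606, 971.79570226]), array([ 0.32602163, -0.58809191, -0.74017417]))
side 52.693289064960226 317.94087749101345 202.84923079268134 (array([ 219.49766363, 1099.16499226,  891.92504598]), array([ 0.23455194, -0.82416319, -0.51550016]))
```

View pics/scene0.png

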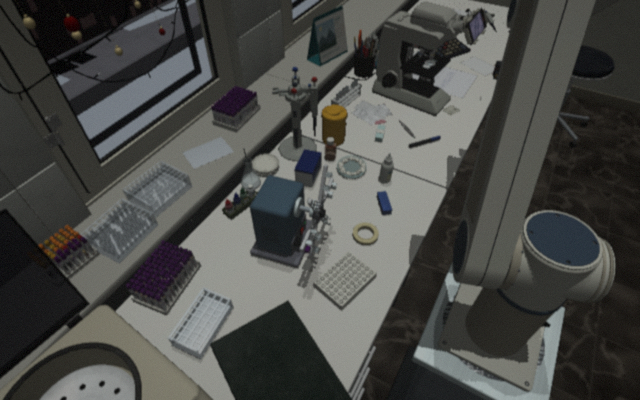

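View pics/side0.png

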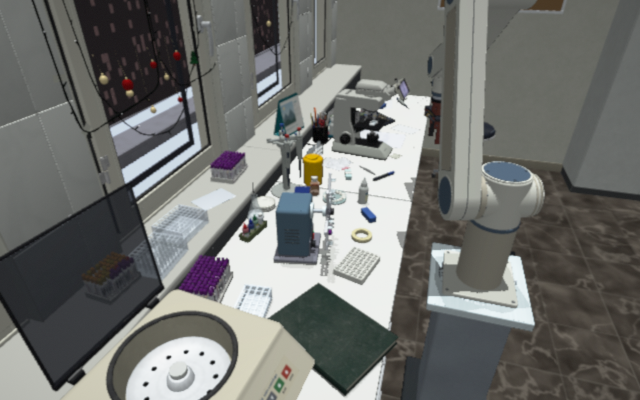

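The dim scene view has the rotator at about (285,220) with its wheel at about (318,220), seen edge-on. In the side view it is at (297,225), wheel about (327,235). I'll enlarge both.

Run:
```python
import cv2,numpy as np
a=cv2.imread("pics/scene0.png")[160:300,240:360];b=cv2.imread("pics/side0.png")[180:290,265:385]
a=cv2.convertScaleAbs(a,alpha=1.8)
a=cv2.resize(a[:,:],(390,455),interpolation=cv2.INTER_CUBIC);b=cv2.resize(b,(390,358),interpolation=cv2.INTER_CUBIC)
o=np.zeros((455,780,3),np.uint8);o[:,:390]=a;o[:358,390:]=b
cv2.imwrite("pics/crop.png",o)
```

```text
(no output)
```

View pics/crop.png

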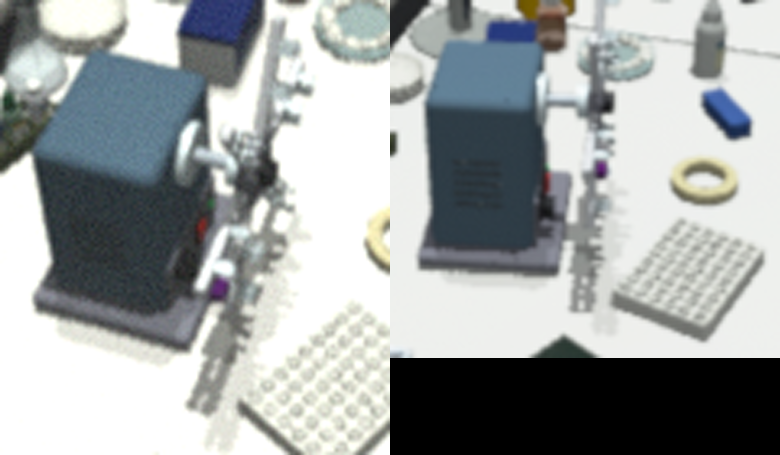

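The crops show the rotator wheel, the dark hub knob at scene (321,213) and side (330,211), and the purple cap low at scene (307,249) and side (330,232). I'll locate them.

Run:
```python
from h import *
S=np.load("scene0.npy",allow_pickle=True).item();D=np.load("side0.npy",allow_pickle=True).item()
def cap(d,x0,x1,y0,y1):
    f=d["frame"].astype(int);m=np.zeros(f.shape[:2],bool)
    m[y0:y1,x0:x1]=((f[...,0]-f[...,1]>25)&(f[...,2]-f[...,1]>10))[y0:y1,x0:x1]
    v,u=np.nonzero(m);return u.mean(),v.mean(),len(u)
c1=cap(S,300,330,200,270);c2=cap(D,320,345,195,260);print(c1,c2)
print("cap",tri([(S,*c1[:2]),(D,*c2[:2])]))
s=lambda u,v:(S,240+u/3.25,160+v/3.25)
e=lambda u,v:(D,265+(u-390)/3.25,180+v/3.25)
print("hub",tri([s(262,172),e(602,102)]))
for a,b in [((100,55),(440,42)),((207,78),(545,45)),((145,178),(535,105)),((42,148),(430,103))]:
    print("top",onplane(*s(*a),[0,0,198],[0,0,1]),onplane(*e(*b),[0,0,198],[0,0,1]))
for q in [s(185,347),s(36,300),e(558,270),e(420,262),]: print("base",onplane(*q,[0,0,0],[0,0,1]))
```

```text
(np.float64(307.0), np.float64(248.0), 15) (np.float64(329.61538461538464), np.float64(231.3846153846154), 13)
cap [468.04184539 116.84447644 170.43265505]
hub [496.562338    -0.68053799 165.65832851]
top [665.01592563 -21.82549901 198.        ] [678.61707473 -16.99661213 198.        ]
top [572.55854842 -43.0819454  198.        ] [570.47333378 -42.40106068 198.        ]
top [558.57782581  73.646533   198.        ] [545.89887678  71.88208695 198.        ]
top [646.12868961  87.84948335 198.        ] [645.48520126  97.52800961 198.        ]
base [524.57389031  83.88498262   0.        ]
base [666.8538895  108.09185795   0.        ]
base [521.02439908  76.67765171   0.        ]
base [664.4374837  105.36372245   0.        ]
```

```bash
python3 -m handwheel '[[20,-25,-40,0,0,0,1],[34,-45,-15,0,0,0,1],[34,-45,-15,0,0,0,1],[34,-45,-15,0,0,0,1],[34,-45,-15,0,0,0,1],[34,-45,-15,0,0,0,1],[34,-45,-15,0,0,0,1],[34,-45,-15,0,0,0,1],[34,-45,-15,0,0,0,1],[34,-45,-15,0,0,0,1]]'
python3 -m handwheel '[[16,-10,0,0,0,0.14,1],[0,0,0,0,0.18,0,1],[0,0,0,0,0.18,0,1],[0,0,0,0,0.18,0,1],[0,0,0,0,0,0,1]]'
python3 - <<'E'
from h import *
s=sensors.get_obs();print(s["qpos"],s["ft_force"])
d=viewer.get_image("wrist");cv2.imwrite("pics/w0.png",d["frame"]);np.save("w0.npy",d,allow_pickle=True)
print(d["fov_y"],d["cx"],d["cy"],ray(d,320,200))
E
```

```text
t: 1.35
ee_pos: [371.1, -79.3, 398.2]
orientation: [3.1, 0.506, 0.001]
ft_force: [0.7, 0.3, 0.4]
width: 0.3
grasp_force: 0.0
t: 1.98
ee_pos: [380.7, -66.7, 396.2]
orientation: [-2.97, -0.268, -0.819]
ft_force: [-0.3, 0.6, -0.4]
width: 0.3
grasp_force: 0.0
[-0.4507178  -0.39543022  2.16125155  0.37855751  0.96215242  0.78723048] [-0.30427946  0.55895496 -0.35224139]
64.55352648691678 322.1852472366966 198.3774485030992 (array([370.85994434, -68.77097001, 580.28701847]), array([ 0.21362602,  0.04792979, -0.97573903]))
```

View pics/w0.png

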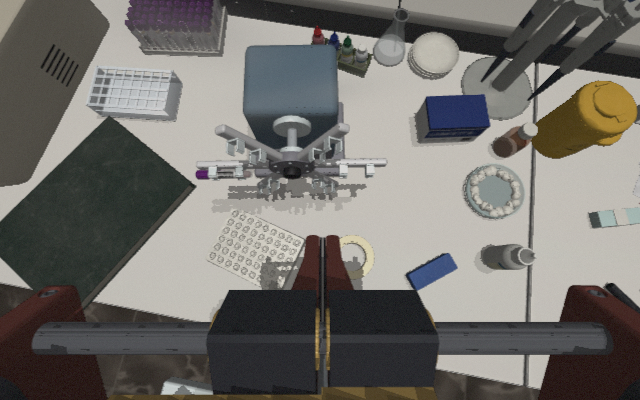

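The wrist view shows the wheel from above-front. The purple cap is at far left (201,174), two empty arms point up with ends near (221,130) and (346,128), and an empty arm ends right at (386,162). Hub knob is near (292,171).

Run:
```python
from h import *
d=np.load("w0.npy",allow_pickle=True).item()
cv2.imwrite("pics/w0c.png",cv2.resize(d["frame"][105:205,190:395],None,fx=3.9,fy=3.9,interpolation=cv2.INTER_CUBIC))
```

```text
(no output)
```

View pics/w0c.png

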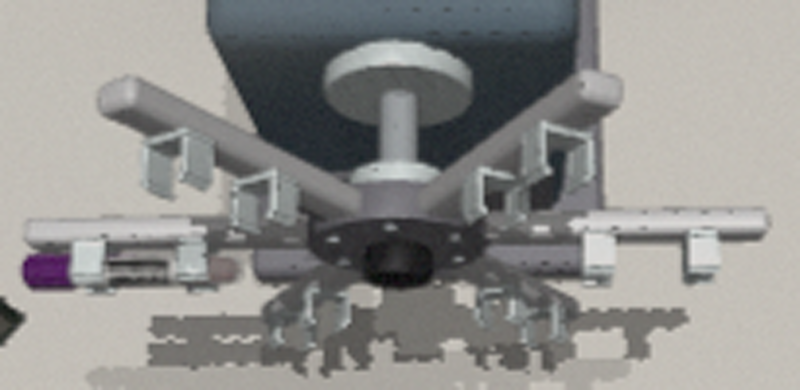

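The crop shows clean arm ends, in full-image terms after dividing by 3.9 and offsetting: upper-left (120,94), upper-right (604,91), right (768,224), left (27,232); the cap's left edge is at (24,270).

Run:
```python
from h import *
d=np.load("w0.npy",allow_pickle=True).item()
P=[(27,232),(120,94),(604,91),(768,224)]
P=[(190+u/3.9,105+v/3.9) for u,v in P]
for H0 in (497,502,507):
  for psi in (.1,.14,.18):
    n=np.array([np.cos(psi),np.sin(psi),0]);y=np.array([-n[1],n[0],0])
    Q=[onplane(d,u,v,[H0,-1,165],n) for u,v in P]
    H=np.append(((Q[0]+Q[3])/2)[:2],165)
    print(H0,psi,H.round(1),(Q[0][2]+Q[3][2])/2,[(round(float(np.hypot((q-H)@y,q[2]-165)),1),round(float(np.degrees(np.arctan2(-(q-H)@y,q[2]-165))),1)) for q in Q])
```

```text
497 0.1 [496.3   5.5 165. ] 187.90077156630448 [(128.1, -94.4), (128.5, -24.6), (156.7, 27.2), (139.4, 66.4)]
497 0.14 [496.8   0.7 165. ] 189.34584557360395 [(125.6, -87.1), (134.5, -24.8), (149.7, 26.6), (132.4, 71.4)]
497 0.18 [497.5  -3.8 165. ] 189.67004073549163 [(125.5, -80.3), (140.1, -25.0), (142.9, 26.1), (126.9, 77.1)]
502 0.1 [501.1   8.3 165. ] 173.1427326872357 [(135.0, -101.1), (119.3, -27.7), (148.8, 30.0), (139.1, 72.3)]
502 0.14 [501.4   3.2 165. ] 174.9402216834892 [(130.3, -93.8), (125.7, -27.7), (141.7, 29.4), (133.1, 77.6)]
502 0.18 [502.1  -1.5 165. ] 175.5655246138889 [(128.4, -86.9), (131.7, -27.7), (134.8, 28.9), (129.0, 83.7)]
507 0.1 [505.8  11.1 165. ] 158.38469380816707 [(143.6, -107.0), (110.5, -31.3), (141.4, 33.0), (140.3, 78.2)]
507 0.14 [506.    5.8 165. ] 160.53459779337453 [(136.7, -100.0), (117.3, -31.0), (134.1, 32.5), (135.5, 83.7)]
507 0.18 [506.7   0.8 165. ] 161.46100849228608 [(132.9, -93.2), (123.7, -30.9), (127.0, 32.1), (132.7, 89.9)]
```

```bash
cat > p.py <<'E'
from h import *
from scipy.spatial.transform import Rotation as Ro
s=sensors.get_obs();H=np.array([505.3,-.2,165]);c,q=np.cos(.185),np.sin(.185)
M=Ro.from_rotvec(s["orientation"]).as_matrix();d=np.array(s["ee_pos"])-H
print("t",round(s["t"],2),"X,R,Z",(d@[c,q,0]).round(1),(d@[q,-c,0]).round(1),d[2].round(1),"yaw",np.arctan2(M[1,0],M[0,0]).round(3),"tilt",M[:,2].round(3),"F",np.round(s["ft_force"],1))
E
python3 -m handwheel '[[0,0,0,0,-0.18,0,1],[0,0,0,0,-0.18,0,1],[0,0,0,0,-0.18,0,1],[46,-4,0,0,0,0,1],[46,-4,0,0,0,0,1],[46,-4,0,0,0,0,1],[0,0,0,0,0,0,1],[0,0,0,0,0,0,1]]'; python3 p.py
```

```text
t: 3.02
ee_pos: [516.9, -29.2, 397.3]
orientation: [3.127, 0.289, -0.004]
ft_force: [-0.3, -0.8, 0.6]
width: 0.2
grasp_force: 0.0
t 3.02 X,R,Z 6.0 30.6 232.3 yaw 0.184 tilt [-0.002 -0.002 -1.   ] F [-0.3 -0.8  0.6]
```

```bash
python3 -m handwheel '[[-2,0,30,0,0,0,1],[0,0,30,0,0,0,1],[0,0,25,0,0,0,1],[0,0,20,0,0,0,1],[0,0,15,0,0,0,1],[0,0,6,0,0,0,1],[0,0,0,0,0,0,1]]' | tail -3; python3 p.py
python3 - <<'E'
from h import *
a=viewer.get_image("wrist");np.save("w1.npy",a,allow_pickle=True)
b=viewer.get_image("scene")["frame"];c=viewer.get_image("side")["frame"]
o=np.zeros((400,790,3),np.uint8);o[:,:430]=a["frame"][:,105:535]
b=cv2.convertScaleAbs(b[160:260,270:390],alpha=1.8)
o[:200,440:680]=cv2.resize(b,(240,200),interpolation=2);o[200:400,440:680]=cv2.resize(c[160:260,270:390],(240,200),interpolation=2)
cv2.imwrite("pics/w1.png",o)
E
```

```text
ft_force: [0.2, -0.2, 0.1]
width: 0.7
grasp_force: 0.0
t 3.9 X,R,Z 3.7 31.0 106.9 yaw 0.184 tilt [-0. -0. -1.] F [ 0.2 -0.2  0.1]
```

View pics/w1.png

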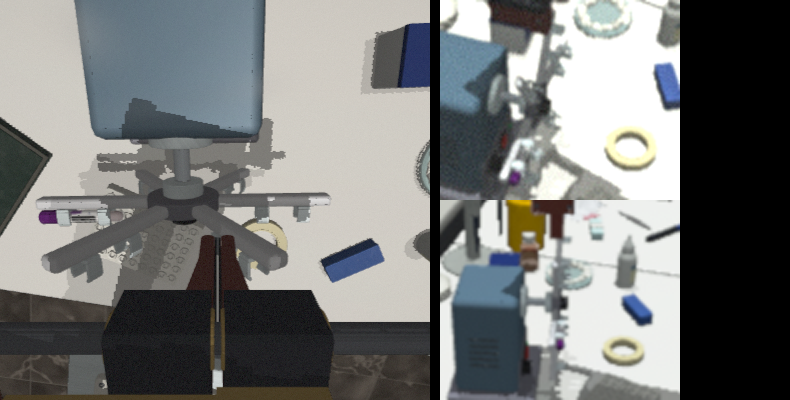

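The crops show the fingertip (at about (217,238) in the left panel) hanging in the gap between the two upper arms and clear of both; the cap is on the left at (47,216). Now the first push.

```bash
python3 -m handwheel '[[0,4,0,0,0,0,1],[0,4,0,0,0,0,1],[0,5.4,3,0,0,0,1],[0,5.4,3,0,0,0,1],[0,5,3.6,0,0,0,1],[0,5,3.6,0,0,0,1],[0,4.6,4.1,0,0,0,1],[0,4.6,4.1,0,0,0,1]]' | grep ft;python3 p.py
python3 -m handwheel '[[0,4.2,4.6,0,0,0,1],[0,4.2,4.6,0,0,0,1],[0,3.6,5,0,0,0,1],[0,3.6,5,0,0,0,1],[0,0,0,0,0,0,1]]' | grep ft;python3 p.py
python3 - <<'E'
from h import *
a=viewer.get_image("wrist");np.save("w2.npy",a,allow_pickle=True)
cv2.imwrite("pics/w2.png",a["frame"])
E
```

```text
ft_force: [0.4, 0.4, 1.5]
t 5.05 X,R,Z 3.7 69.2 85.0 yaw 0.184 tilt [-0. -0. -1.] F [0.4 0.4 1.5]
ft_force: [1.6, 0.2, 1.1]
t 5.67 X,R,Z 3.3 84.4 65.5 yaw 0.183 tilt [-0.001  0.001 -1.   ] F [1.6 0.2 1.1]
```

View pics/w2.png

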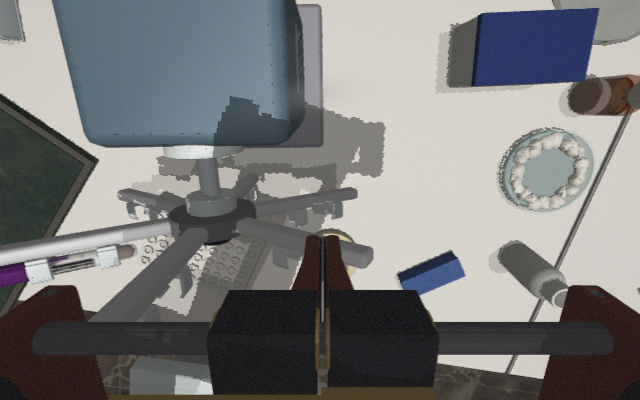

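The finger has pushed the arm round: it now ends at (370,255), and the tube's arm has risen on the left, cap at (10,273). Next I lift, move left and look from above.

```bash
python3 -m handwheel '[[0,-3,-8,0,0,0,1],[0,0,-30,0,0,0,1],[0,0,-50,0,0,0,1],[0,0,-50,0,0,0,1],[0,0,-50,0,0,0,1],[-50,-15,-20,0,0,0,1],[-50,-20,0,0,0,0,1],[0,-20,0,0,0,0,1],[0,0,0,0,0,0,1]]' | grep ft;python3 p.py
python3 - <<'E'
from h import *
a=viewer.get_image("wrist");np.save("w3.npy",a,allow_pickle=True)
cv2.imwrite("pics/w3.png",a["frame"])
E
```

```text
ft_force: [0.7, -0.0, -0.4]
t 6.85 X,R,Z -96.8 25.4 274.8 yaw 0.186 tilt [ 0.001  0.    -1.   ] F [ 0.7 -0.  -0.4]
```

View pics/w3.png

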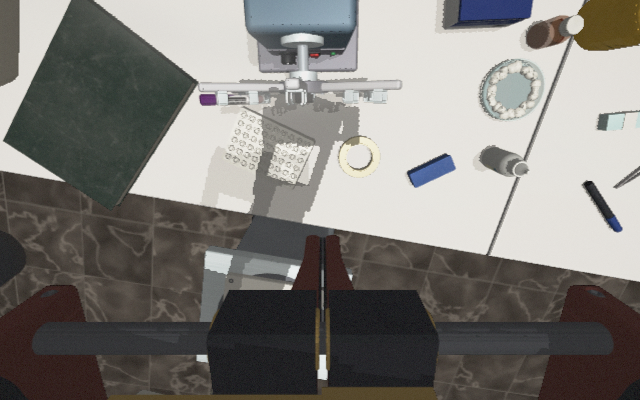

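The wheel from almost directly above: arm ends at (200,86) and (401,85), symmetric about the hub at (300,90), cap at (203,99). That puts the tube close to -60 deg.

```bash
cat > ang.py <<'E'
from h import *
H=np.array([505.3,-.2,165]);c,q=np.cos(.185),np.sin(.185)
def ang(d,u,v,z=80,X=0):   # arm end pixel, use column only: ray at height z
    for _ in range(30):
        P=onplane(d,u,v,[0,0,165+z],[0,0,1])-H; R=P@[q,-c,0]; z=np.sqrt(max(130**2-R**2,0))
    return np.degrees(np.arctan2(R,z)).round(1),R.round(1),(P@[c,q,0]).round(1)
E
python3 - <<'E'
from ang import *
d=np.load("w3.npy",allow_pickle=True).item()
print(ray(d,320,200)[0]-H,ang(d,200,86),ang(d,401,85))
cv2.imwrite("pics/w3c.png",cv2.resize(d["frame"][65:125,190:412],None,fx=3.6,fy=3.6,interpolation=2))
E
```

```text
[ -7.12240585 -27.11732648 438.48114692] (np.float64(-56.6), np.float64(-108.6), np.float64(-1.0)) (np.float64(59.9), np.float64(112.5), np.float64(0.2))
```

View pics/w3c.png

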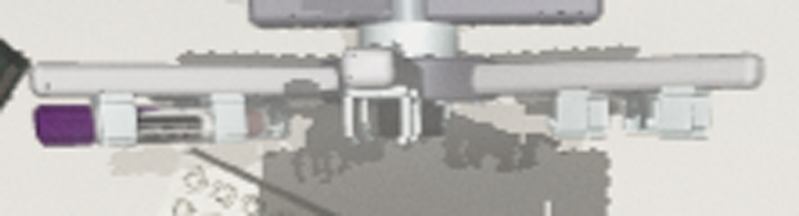

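The crop shows the top arm's end face centred near (369,67), i.e. image (292.5,83.6); side arm tips are at (198,86) and (402,84).

Run:
```python
from ang import *
d=np.load("w3.npy",allow_pickle=True).item()
print(ang(d,292.5,83.6,130),ang(d,198.3,86.4),ang(d,402.5,84.4))
# projections predicted for angles
y=np.array([q,-c,0])
for a in (-2,0,2):
  print(a,[proj(d,H+r*(np.sin(t)*y+np.cos(t)*np.array([0,0,1]))+7*s*(np.cos(t)*y-np.sin(t)*np.array([0,0,1]))).round(1).tolist() for t,r,s in [(np.radians(a-60),130,-1),(np.radians(a),130,0),(np.radians(a+60),130,1)]])
```

```text
(np.float64(-1.0), np.float64(-2.2), np.float64(-0.7)) (np.float64(-60.8), np.float64(-113.4), np.float64(-1.1)) (np.float64(62.5), np.float64(115.3), np.float64(1.0))
-2 [[197.0, 85.6], [289.9, 82.8], [401.8, 85.3]]
0 [[197.3, 85.5], [294.8, 82.8], [402.9, 85.4]]
2 [[197.9, 85.3], [299.8, 82.8], [403.7, 85.5]]
```

```bash
python3 -m handwheel '[[50,-29,0,0,0,0,1],[50,-29,0,0,0,0,1],[0,0,40,0,0,0,1],[0,0,40,0,0,0,1],[0,0,35,0,0,0,1],[0,0,25,0,0,0,1],[0,0,12,0,0,0,1],[0,0,5,0,0,0,1],[0,0,0,0,0,0,1]]' | grep ft;python3 p.py
```

```text
ft_force: [0.6, 0.7, -0.5]
t 8.03 X,R,Z 4.3 -31.3 117.5 yaw 0.184 tilt [ 0.001  0.    -1.   ] F [ 0.6  0.7 -0.5]
```

Second push: approach by about 9, then follow the arc.

```bash
python3 -m handwheel '[[0,5,0,0,0,0,1],[0,5.5,0,0,0,0,1],[0,6.2,0,0,0,0,1],[0,6.2,0,0,0,0,1],[0,6.2,0.6,0,0,0,1],[0,6.1,0.6,0,0,0,1],[0,6,1.2,0,0,0,1],[0,6,1.3,0,0,0,1],[0,5.9,1.9,0,0,0,1],[0,5.9,1.9,0,0,0,1]]' | grep ft;python3 p.py
python3 -m handwheel '[[0,5.6,2.5,0,0,0,1],[0,5.6,2.5,0,0,0,1],[0,5.4,3,0,0,0,1],[0,5.4,3,0,0,0,1],[0,5,3.6,0,0,0,1],[0,5,3.6,0,0,0,1],[0,4.6,4.1,0,0,0,1],[0,4.6,4.1,0,0,0,1]]' | grep ft;python3 p.py
python3 -m handwheel '[[0,4.2,4.6,0,0,0,1],[0,4.2,4.6,0,0,0,1],[0,0,0,0,0,0,1]]' | grep ft;python3 p.py
```

```text
ft_force: [0.2, 0.0, 1.4]
t 9.28 X,R,Z 3.7 27.9 109.4 yaw 0.184 tilt [-0.  0. -1.] F [0.2 0.  1.4]
ft_force: [0.5, -0.5, 3.5]
t 10.28 X,R,Z 3.8 69.2 83.0 yaw 0.184 tilt [ 0. -0. -1.] F [ 0.5 -0.5  3.5]
ft_force: [0.4, 0.0, 0.4]
t 10.65 X,R,Z 3.1 77.1 73.2 yaw 0.183 tilt [-0.002  0.    -1.   ] F [0.4 0.  0.4]
```

```bash
python3 -m handwheel '[[0,2.5,2.5,0,0,0,1],[0,2.5,2.7,0,0,0,1],[0,2.3,2.6,0,0,0,1],[0,0,0,0,0,0,1],[0,0,0,0,0,0,1]]' | grep ft;python3 p.py
python3 -m handwheel '[[0,-3,-8,0,0,0,1],[0,0,-30,0,0,0,1],[0,0,-50,0,0,0,1],[0,0,-50,0,0,0,1],[0,0,-50,0,0,0,1],[-50,-20,-20,0,0,0,1],[-50,-30,0,0,0,0,1],[0,-30,0,0,0,0,1],[0,0,0,0,0,0,1],[0,0,0,0,0,0,1]]' | grep ft;python3 p.py
python3 - <<'E'
from ang import *
d=viewer.get_image("wrist");np.save("w4.npy",d,allow_pickle=True)
u,v=proj(d,H+[0,0,130]);print(u,v)
u,v=int(u),int(v)
cv2.imwrite("pics/w4.png",cv2.resize(d["frame"][max(v-30,0):v+60,u-110:u+110],None,fx=3.6,fy=3.6,interpolation=2));print(u-110,max(v-30,0))
y=np.array([q,-c,0]);k=np.array([0,0,1.]);n=np.array([c,q,0])
for a in (-2,0,2):
  t=np.radians(a);e=np.sin(t)*y+np.cos(t)*k
  print(a,[((proj(d,H+r*e+x*n)-[u-110,max(v-30,0)])*3.6).round(1).tolist() for r,x in [(130,0),(130,-13.5)]])
E
```

```text
ft_force: [-0.1, -0.1, -0.1]
t 11.28 X,R,Z 3.7 84.5 66.2 yaw 0.184 tilt [ 0. -0. -1.] F [-0.1 -0.1 -0.1]
ft_force: [-0.3, 0.4, -0.7]
t 12.53 X,R,Z -95.9 1.6 274.6 yaw 0.185 tilt [ 0.001 -0.    -1.   ] F [-0.3  0.4 -0.7]
320.5648314790376 83.6287803506837
210 53
-2 [[380.2, 110.3], [380.6, 165.9]]
0 [[398.0, 110.3], [398.2, 165.9]]
2 [[415.9, 110.2], [415.8, 165.9]]
```

View pics/w4.png

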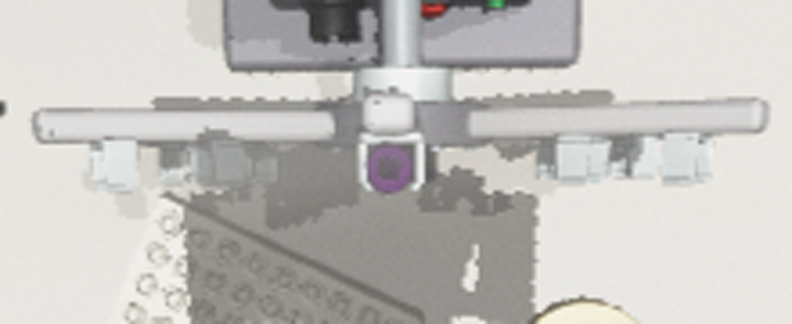

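Seen from above, the cap (390,167) and the end of its arm (387,113) are at the top. The hub and spindle centre is near column 401, so the tube leans slightly to the left.

Run:
```python
from ang import *
d=np.load("w4.npy",allow_pickle=True).item();y=np.array([q,-c,0]);k=np.array([0,0,1.]);n=np.array([c,q,0])
f=lambda X:((proj(d,X)-[210,53])*3.6).round(1).tolist()
print("spindle",f(H+30*n),"hub",f(H),f(H-10*n))
for a in (-3,-1,0):
  r=[]
  for b,s in((-60,-1),(60,1)):
    t=np.radians(a+b);r.append(f(H+130*(np.sin(t)*y+np.cos(t)*k)+7*s*(np.cos(t)*y-np.sin(t)*k)))
  print(a,r)
```

```text
spindle [399.7, 34.3] hub [399.9, 123.9] [400.0, 152.9]
-3 [[26.1, 120.1], [764.9, 117.7]]
-1 [[28.0, 119.7], [768.1, 118.1]]
0 [[29.2, 119.5], [769.5, 118.3]]
```

About -1.3 deg left. One more gentle nudge on the same arm.

```bash
python3 -m handwheel '[[50,37,0,0,0,0,1],[50,37,0,0,0,0,1],[0,0,40,0,0,0,1],[0,0,50,0,0,0,1],[0,0,50,0,0,0,1],[0,0,35,0,0,0,1],[0,0,18,0,0,0,1],[0,0,8,0,0,0,1],[0,0,0,0,0,0,1],[0,0,0,0,0,0,1]]' | grep ft;python3 p.py
```

```text
ft_force: [0.6, -0.4, 0.5]
t 13.82 X,R,Z 4.3 75.8 74.0 yaw 0.184 tilt [ 0.001 -0.    -1.   ] F [ 0.6 -0.4  0.5]
```

```bash
python3 -m handwheel '[[0,4,3,0,0,0,1],[0,4,3,0,0,0,1],[0,1,2,0,0,0,1],[0,1,2.2,0,0,0,1],[0,0,0,0,0,0,1],[0,0,0,0,0,0,1]]' | grep ft;python3 p.py
python3 -m handwheel '[[0,-3,-8,0,0,0,1],[0,0,-30,0,0,0,1],[0,0,-50,0,0,0,1],[0,0,-50,0,0,0,1],[0,0,-50,0,0,0,1],[-50,-20,-20,0,0,0,1],[-50,-30,0,0,0,0,1],[0,-30,0,0,0,0,1],[0,0,0,0,0,0,1],[0,0,0,0,0,0,1]]' | grep ft;python3 p.py
python3 - <<'E'
from ang import *
d=viewer.get_image("wrist");np.save("w5.npy",d,allow_pickle=True)
u,v=proj(d,H+[0,0,130]);u,v=int(u)-110,max(int(v)-30,0)
cv2.imwrite("pics/w5.png",cv2.resize(d["frame"][v:v+90,u:u+220],None,fx=3.6,fy=3.6,interpolation=2))
y=np.array([q,-c,0]);k=np.array([0,0,1.]);n=np.array([c,q,0])
f=lambda X:((proj(d,X)-[u,v])*3.6).round(1).tolist()
print("spindle",f(H+30*n),"end0",f(H+130*k),"cap0",f(H+130*k-13.5*n))
E
```

```text
ft_force: [-0.3, 0.1, 0.1]
t 14.57 X,R,Z 3.6 85.3 62.9 yaw 0.184 tilt [-0.  0. -1.] F [-0.3  0.1  0.1]
ft_force: [0.1, -0.2, -0.0]
t 15.82 X,R,Z -96.0 2.6 271.3 yaw 0.185 tilt [ 0.001 -0.    -1.   ] F [ 0.1 -0.2 -0. ]
spindle [400.6, 33.2] end0 [397.8, 109.6] cap0 [398.0, 165.9]
```

View pics/w5.png

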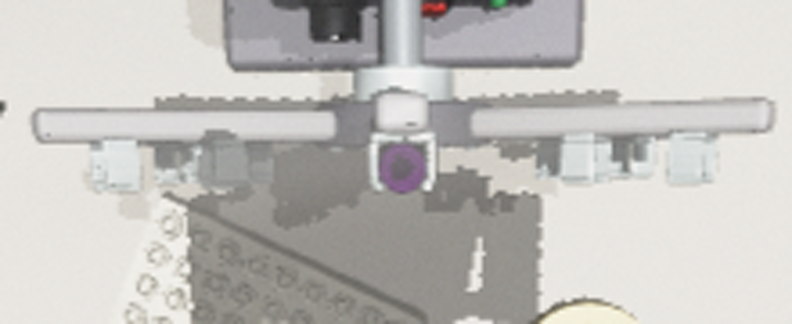

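The cap (401,167) and its arm end (401,112) now line up with the spindle (402) to within about half a degree. The robot is clear of the wheel and touching nothing, so I'll hand in.

```bash
python3 -c "
from workcell import ctrl
print(ctrl.close_job())"
```

```text
the job is handed in; nothing more can be done
None
```

The wheel is at rest with the purple-capped tube upright at the top, cap up, within about half a degree by the last wrist image; I moved it by fingertip pushes on two of the empty arms, and the job was handed in at about 16 s.

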